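# Put the plain cuff from the revolving case on the bracelet bar

## Robot

A 6-joint arm with a two-finger parallel gripper is mounted at the origin on the work surface. World frame = base frame: x ahead of the robot, y to its left, z up, the work surface at z = 0. Lengths are in m, angles in rad, forces in N, time in s.
With the tool pointing down it reaches from about 0.3 to 0.875 m from the base axis. Payload 6.4 kg.
Tool frame: the origin (TCP) lies at the very end of the fingers, on their centre line; the grasp point (between the pads) lies 19 mm behind it; z points along the fingers, y is the direction in which the jaws open and shut (so a half turn about z gives the same grasp; the last joint's range is limited). The gripper opens to 85 mm and grips with 20 to 120 N. Pads are 22 mm wide; open, the fingers measure 114 mm over their backs; the gripper's body (76 mm by 85 mm) begins 54 mm behind the grasp point. The pads swing forward as they close: fully open they stand 13 mm farther back than shut.
Start: joints at [-1.441, 0.181, 1.607, -0, 1.354, -0.206], TCP at [0.189, -0.543, 0.231] pointing down, gripper open.
Joint ranges: [-2.99, 2.99], [-0.89, 2.07], [0.3, 2.58], [-1.14, 4.28], [0, 2.63], [-3.12, 3.12]. Speed limits (rad/s): [2.57, 2.57, 3.01, 3.14, 3.14, 3.14].

## Interface

Orientations are given as [roll, pitch, yaw] about the fixed x, y, z axes, in that order (R = Rz(yaw) Ry(pitch) Rx(roll)).
In Python, from cell import arm, vision gives the robot as it stands.
- The arm moves only by the tool step_arm, never from a script. Its argument "commands" is text: rows parted by semicolons, each of 7 numbers parted by spaces: the shift along the tool's x, y, z in m, then the turn, a rotation vector about the tool's x, y, z in degrees, then the opening, from -1 (shut) to 1 (fully open). A call has 1 to 10 rows; each row is the pose to reach, as a shift and turn from the pose measured when the call began, along the tool's axes at that moment; what a row does not reach only later rows make up. A row lasts 1/8 s, in which the tool goes at most 62.5 mm and 10.7 degrees, less where a joint would pass 70% of its speed; a pose out of reach is approached as far as the arm can. A call with a gripper value outside its range is refused whole. The fingers move at their own pace and stop on an object; the grip force is fixed at half the most. Time passes only in rows, so rows that repeat a pose let the fingers close. It gives the time, the measured TCP pose, the force and the opening at its end, in the units of the state.
- arm.get_state(): the state, without advancing time (a new reading comes with each control period).
- vision.capture(name): name is "scene" or "top" or "wrist"; returns a dict with "pixels" (384x512x3 uint8, red, green, blue), "range_z" (384x512 float32, m along the optical axis (not along the pixel's ray), 0 where there is no reading), "K" (3x3 intrinsics, pixels), "k1" (the pictures are not rectified: a ray, as slopes to the right and down, at radius r is drawn at 1 + k1 r^2 times it, then the intrinsics apply), "world_from_camera" (4x4, takes a point from camera to world coordinates). Camera axes: x right, y down, z forward; pixel columns grow to the right and rows downward; lengths in m; the calibration is good to about 2 mm. A picture is of the moment at which its call begins.
- arm.sign_off(): hands the job in, once; it reports no verdict.
The state is a dict: "clock": time; "joints": joint angles; "qd": joint speeds; "joint_efforts": joint torques, N m; "ee_pos": TCP position; "tool_rot": TCP orientation; "force": force on the tool from outside, world axes, zero at the start; "moment": the same for the moment, N m; "width": finger opening in m.
Only numpy, scipy, OpenCV 4.12 (cv2) and the standard library are available. Lean on these libraries where they do the work, as an engineer would, in place of code of your own. Each camera call takes 0.05 s, during which the arm holds its last target. There are 200 camera calls.

## Task

Turn the carousel of the display case (its knob is on top) smoothly, so that no cuff topples, until the plain silver cuff, the one without a stone, stands in the case's open front, and lift it out there. Hang it over the bracelet bar in the free space between the two cuffs already hanging, gap down with the bar through its loop, letting it rest on the bar before you let go rather than dropping it. Leave the other cuffs and the displays on the table as they are.

Things in the scene. Friction and masses are not known exactly. Their poses are not given: they have to be found in the camera images.
- case: Revolving display case, fixed: plinth 330 x 330 mm, clear acrylic walls and roof (324 mm square, roof top 108 mm above the table). Origin on the table under the turntable's axis, the case's middle. Stands left or right of the robot, yaw within 0.2 rad, open front towards its own -x. Only what stands in the open front can be lifted out; the rest is under the roof.
- notch_mid (a point): Centre of the case's open front, at roof height (106 mm), 108 mm from the turntable's axis on the case's -x side. The opening is 160 mm wide (case y -80 to +80 mm) and goes through the front wall and the roof, from the front edge back to 52 mm before the axis (case x -160 to -52 mm).
- knob_mid (a point): Middle of the round knurled knob above the case's roof, on the turntable's axis: 40 mm diameter, from 112 to 152 mm above the table; this point is at 134 mm. It turns the turntable one to one, either way.
- turntable (a joint): Turn of the turntable since the start, rad, positive anticlockwise from above; 0 at the start wherever it stands; stays where it is left (friction 0.04 N m), no stop within a full turn. Disc 30 mm above the table; six cradles every 60 degrees, 108 mm from the axis: padded blocks 50 mm along the rim, 36 mm across, 16 mm above the disc, groove 27 mm wide and 8 mm deep for a cuff's feet. One is empty.
- cuff_mid (a point): Centre, half-way up, of the plain silver cuff: the only one in the case with no stone on it. 60 mm wide, 52 mm high, strip 24 mm wide, 3.5 mm thick, 32 to 63 g, stands gap down in a cradle, feet 38 mm, this point 64 mm and crown 90 mm above the table. Its sides are flat and upright for 20 mm about mid-height: grip across the 60 mm, along x. z axis up to the crown.
- cuff: The same plain cuff, same origin and axes as cuff_mid. An open C: the gap between its ends at the bottom is 30 mm. y axis through the loop, as the bar shall pass; in its cradle y lies along the line to the knob. Underside of the crown 22.5 mm above the origin.
- bar_mid (a point): Middle of the horizontal bracelet bar: steel, 12 mm diameter, axis 165 mm above the table, 256 mm long, on two end posts and a wooden base 80 x 280 x 14 mm, fixed. y axis along the bar, z up. Stands on the other side from the case, yaw within 0.4 rad. A cuff hanging on it has its centre 16.5 mm below the bar's axis.
- hung_a_mid (a point): Same silver open cuff and size as cuff_mid's, but with one round stone set on its crown (up to 5.5 mm proud). Hangs on the bar on the -y side of its middle, 50 to 90 mm from it; this point is its centre, y along the bar. To be left there.
- hung_b_mid (a point): Same silver open cuff and size as cuff_mid's, but with three stones in a row set on its crown (up to 5.5 mm proud). Hangs on the bar on the +y side of its middle, 50 to 90 mm from it; this point is its centre, y along the bar. To be left there.
- cuff_b_mid (a point): Same silver open cuff and size as cuff_mid's, but with one round stone set on its crown (up to 5.5 mm proud). In the cradle opposite the plain cuff; this point is its centre. To be left in the case.
- cuff_c_mid (a point): Same silver open cuff and size as cuff_mid's, but with three stones in a row set on its crown (up to 5.5 mm proud). In another cradle; this point is its centre. To be left in the case.
- cuff_d_mid (a point): Same silver open cuff and size as cuff_mid's, but with one larger round stone set on its crown (up to 5.5 mm proud). In another cradle; this point is its centre. To be left in the case.
- cuff_e_mid (a point): Same silver open cuff and size as cuff_mid's, but with two stones set on its crown (up to 5.5 mm proud). In another cradle; this point is its centre. To be left in the case.
- bust: Off-white necklace bust: padded neck-and-shoulders panel with a copper torc, leaning on a foot, 215 mm high, 115 mm wide, 90 mm deep, loose, 0.9 kg, standing between the case and the bar. Origin: centre of its underside. To be left alone.
- ring_box: Closed blue ring box, 50 x 50 x 42 mm, loose, on the table before the bar stand. Origin: centre of its underside. To be left alone.
- ring_cone: Small white ring cone, 52 mm across, 72 mm high, loose, on the table behind the bar stand. Origin: centre of its underside. To be left alone.
- front_tray: Ring tray with wooden frame, 110 x 90 mm, 29 mm high with its rings, loose, on the table in front of the bust, nearer the robot. Origin: centre of its underside. To be left alone.
Mind the look-alikes: they are no part of the job. Leave any orange look-alike of the part that bears hung_a_mid alone. Leave any pink look-alike of the part that bears hung_b_mid alone.

How it is judged:
By the outcome, as a careful person would: the job done as asked, in the order asked, and still so for the second after the job is handed in, with the robot touching nothing.
It also fails if it takes over 72 s, if anything falls off the work surface, if the arm or the gripper's body presses on something with over 40 N, if the wrist force passes 120 N, or if a joint passes its speed limit or range.

## Working session

There is one attempt and no reset: what is moved stays moved. The work goes in short steps, Python scripts to look and compute and a tool call to move; the robot and the scene stay as the last step left them, time stands still between calls to the robot, and variables do not carry over. Pictures are saved under pics/ and viewed, about 8 in all and at most 12, crops included, and the job is handed in when it is done.

Besides the shell and the picture viewer there is one more tool, called after ">>>" by a JSON object that holds its "fn" and its "kwargs", one argument or row to a line. step_arm: Moves the arm, as the interface text tells. Its arguments: {"type":"object","properties":{"commands":{"type":"string"}},"required":["commands"]}

```bash
mkdir -p pics; ls; cat > h.py <<'E'
import numpy as np, cv2
from cell import arm, vision
def cap(n,f=None):
    c=vision.capture(n)
    if f: cv2.imwrite('pics/'+f,cv2.cvtColor(c['pixels'],cv2.COLOR_RGB2BGR))
    np.savez('/tmp/'+n+'.npz',**c); return c
def ray(c,u,v):
    K=c['K'];k=float(c['k1'])
    d=np.array([(u-K[0,2])/K[0,0],(v-K[1,2])/K[1,1]]);x=d.copy()
    for _ in range(20): x=d/(1+k*(x@x))
    T=c['world_from_camera'];r=T[:3,:3]@np.array([x[0],x[1],1]);return T[:3,3],r
def onz(c,u,v,z):
    o,r=ray(c,u,v);return o+r*(z-o[2])/r[2]
def pt(c,u,v):
    o,r=ray(c,u,v);return o+r*float(c['range_z'][int(round(v)),int(round(u))])
def cloud(c):
    K=c['K'];k=float(c['k1']);v,u=np.mgrid[0:384,0:512]
    d=np.stack([(u-K[0,2])/K[0,0],(v-K[1,2])/K[1,1]],-1);x=d.copy()
    for _ in range(20): x=d/(1+k*(x**2).sum(-1,keepdims=True))
    z=c['range_z'];p=np.concatenate([x*z[...,None],z[...,None]],-1);T=c['world_from_camera']
    return p@T[:3,:3].T+T[:3,3]
E
python3 - <<'E'
from h import *
for n in ['scene','top']:
    c=cap(n); print(n,c['K'].round(1).tolist(),c['k1'],c['world_from_camera'].round(3).tolist())
    cv2.imwrite(f'pics/{n}0.png',cv2.resize(cv2.cvtColor(c['pixels'],cv2.COLOR_RGB2BGR),(800,600),interpolation=cv2.INTER_CUBIC))
print(arm.get_state())
E
```

```text
pics
scene [[477.9, 0.0, 251.8], [0.0, 477.9, 196.5], [0.0, 0.0, 1.0]] -0.15722414289269798 [[0.714, 0.524, -0.465, 1.12], [0.7, -0.532, 0.476, -0.585], [0.002, -0.666, -0.746, 1.048], [0.0, 0.0, 0.0, 1.0]]
top [[449.6, 0.0, 257.1], [0.0, 449.6, 193.6], [0.0, 0.0, 1.0]] -0.0010014540353168809 [[-0.023, -0.991, 0.132, 0.41], [-1.0, 0.024, 0.003, -0.001], [-0.006, -0.131, -0.991, 1.358], [0.0, 0.0, 0.0, 1.0]]
{'clock': 0.1, 'joints': array([-1.44127708e+00,  1.81502511e-01,  1.60789768e+00, -8.33241190e-06,
        1.35379084e+00, -2.06292493e-01]), 'qd': array([ 0.0010672 , -0.0022333 , -0.00182644,  0.00151526, -0.00160355,
       -0.00109121]), 'joint_efforts': array([ 1.86653810e-04, -4.45878482e+01, -3.52237487e+01, -1.85508761e-04,
        4.17261530e-03,  8.88801907e-06]), 'ee_pos': array([ 0.18943624, -0.5423779 ,  0.23045912]), 'tool_rot': array([-3.14002650e+00, -3.19438020e-04,  3.35813291e-01]), 'force': array([0.16038694, 0.24042204, 0.69945539]), 'moment': array([-0.02253367,  0.00114383,  0.06287371]), 'width': 0.0850937759743126}
```

View pics/top0.png

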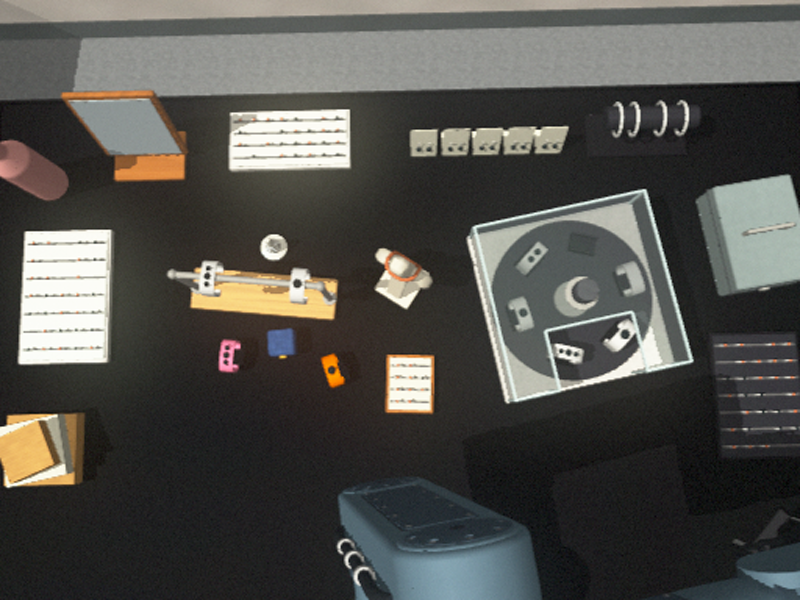

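View pics/scene0.png

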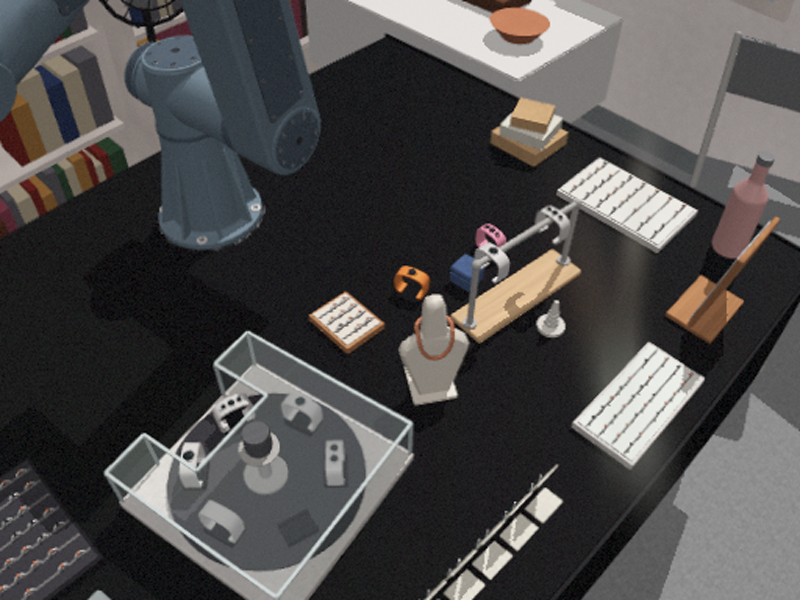

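The top view shows the case on the right, with its knob at about (580,292) and its open front at the bottom, about (597,355). The plain cuff is at (628,278). The empty cradle is at (583,243), and the one-stone cuff opposite the plain one is at (520,313), which fits the description. The bar runs from (172,273) to (330,292), with hung cuffs at (208,277) and (298,285). The scene view agrees: the plain cuff is at (222,520).

```bash
python3 - <<'E'
from h import *
c=dict(np.load('/tmp/top.npz'));P=cloud(c);s=1.5625
for nm,(u,v) in dict(plain=(628,278),one=(520,313),three=(568,352),big=(620,335),two=(530,258),knobtop=(583,290)).items():
    u/=s;v/=s; w=P[int(v)-3:int(v)+4,int(u)-3:int(u)+4].reshape(-1,3)
    print(nm,onz(c,u,v,.152 if nm=='knobtop' else .09).round(3),'cloud',np.median(w,0).round(3))
print('roof',[onz(c,u/s,v/s,.108)[:2].round(3).tolist() for u,v in [(472,232),(645,190),(692,362),(508,402)]])
print('notch',[onz(c,u/s,v/s,.108)[:2].round(3).tolist() for u,v in [(547,330),(634,313)]])
k=(P[...,2]>.145)&(P[...,2]<.16)&(P[...,1]<-.15)&(P[...,1]>-.5)&(P[...,0]>.3)&(P[...,0]<.7)
q=P[k];print('knob',len(q),q.mean(0).round(4),q.min(0),q.max(0))
# bar: cloud points at bar height
m=(P[...,2]>.155)&(P[...,2]<.19)&(P[...,1]>.1)&(P[...,1]<.6)&(P[...,0]>.3)&(P[...,0]<.75)
q=P[m];print('bar',len(q),q.min(0),q.max(0))
import sys
t=(q[:,2]<.174);xy=q[t][:,:2].astype(np.float32)
vx,vy,x0,y0=cv2.fitLine(xy,cv2.DIST_HUBER,0,.01,.01).ravel();print(vx,vy,x0,y0)
d=np.array([vx,vy]);n=np.array([-vy,vx])
a=(q[:,:2]-[x0,y0])@d;b=(q[:,:2]-[x0,y0])@n
for lo in np.arange(-.2,.2,.01):
    i=(a>=lo)&(a<lo+.01)
    if i.sum():print(round(lo,2),i.sum(),b[i].min().round(3),b[i].max().round(3),np.median(q[i,2]).round(3),q[i,2].max().round(3))
E
```

```text
plain [ 0.613 -0.412  0.09 ] cloud [ 0.613 -0.404  0.109]
one [ 0.554 -0.212  0.09 ] cloud [ 0.553 -0.207  0.108]
three [ 0.481 -0.295  0.09 ] cloud [ 0.482 -0.293  0.092]
big [ 0.51  -0.391  0.09 ] cloud [ 0.511 -0.392  0.091]
two [ 0.655 -0.235  0.09 ] cloud [ 0.652 -0.231  0.109]
knobtop [ 0.584 -0.313  0.152] cloud [ 0.586 -0.312  0.152]
roof [[0.702, -0.129], [0.773, -0.448], [0.457, -0.509], [0.395, -0.181]]
notch [[0.52, -0.256], [0.547, -0.413]]
knob 180 [ 0.586  -0.3201  0.1518] [ 0.56700311 -0.34116359  0.14505514] [ 0.60623032 -0.30018132  0.15963099]
bar 788 [0.57431704 0.13252845 0.15514955] [0.6527317  0.40255135 0.18487796]
0.11686354 0.99314797 0.6160529 0.2879753
-0.16 13 -0.009 0.004 0.171 0.176
-0.15 23 -0.009 0.006 0.173 0.177
-0.14 12 -0.008 0.003 0.17 0.177
-0.13 35 -0.028 0.028 0.17 0.177
-0.12 80 -0.029 0.028 0.173 0.183
-0.11 82 -0.032 0.028 0.174 0.184
-0.1 33 -0.03 0.025 0.172 0.179
-0.09 17 -0.006 0.004 0.169 0.18
-0.08 14 -0.005 0.004 0.171 0.173
-0.07 20 -0.007 0.004 0.169 0.177
-0.06 16 -0.007 0.005 0.17 0.176
-0.05 16 -0.005 0.003 0.17 0.174
-0.04 15 -0.007 0.004 0.17 0.175
-0.03 19 -0.008 0.005 0.169 0.174
-0.02 15 -0.005 0.004 0.17 0.175
-0.01 17 -0.007 0.004 0.171 0.176
0.0 16 -0.006 0.005 0.169 0.175
0.01 16 -0.005 0.005 0.168 0.173
0.02 16 -0.005 0.004 0.17 0.173
0.03 67 -0.029 0.029 0.173 0.181
0.04 84 -0.028 0.029 0.174 0.185
0.05 63 -0.03 0.03 0.173 0.179
0.06 17 -0.006 0.005 0.171 0.173
0.07 18 -0.006 0.005 0.169 0.175
0.08 13 -0.004 0.004 0.17 0.173
0.09 17 -0.006 0.006 0.169 0.174
0.1 25 -0.008 0.009 0.171 0.178
0.11 9 -0.007 0.007 0.171 0.177
```

>>> {"fn": "step_arm", "kwargs": {
  "commands": "0.02 -0.004 0 0 0 -5 1; 0.06 -0.011 0 0 0 -14 1; 0.11 -0.02 0 0 0 -24 1; 0.165 -0.029 0 0 0 -34 1; 0.22 -0.039 0 0 0 -44 1; 0.275 -0.049 0 0 0 -54 1; 0.33 -0.059 0 0 0 -64 1; 0.385 -0.068 0 0 0 -74 1; 0.43 -0.077 0 0 0 -83 1; 0.448 -0.08 0 0 0 -87 1"
}}

```text
clock: 1.35
ee_pos: [0.5879, -0.3169, 0.2299]
tool_rot: [-3.142, -0.003, 1.86]
force: [-0.5, -0.5, 0.1]
width: 0.0853
```

```bash
python3 - <<'E'
from h import *
c=cap('wrist');cv2.imwrite('pics/w1.png',cv2.cvtColor(c['pixels'],cv2.COLOR_RGB2BGR))
P=cloud(c);print(c['world_from_camera'].round(3).tolist())
k=(P[...,2]>.147)&(P[...,2]<.157)&(abs(P[...,0]-.585)<.05)&(abs(P[...,1]+.319)<.05);q=P[k]
print(len(q),q.mean(0),q.min(0),q.max(0));s=arm.get_state();print(s['ee_pos'],s['tool_rot'],s['joints'],s['clock'])
E
```

```text
[[0.958, 0.272, 0.088, 0.566], [0.285, -0.912, -0.294, -0.241], [0.0, 0.307, -0.952, 0.374], [0.0, 0.0, 0.0, 1.0]]
1869 [ 0.58844814 -0.31695047  0.15261407] [ 0.5681429  -0.33794333  0.14701305] [ 0.60945877 -0.29811137  0.15469202]
[ 0.58875975 -0.31627349  0.22984572] [ 3.14065504e+00 -2.95748259e-03  1.86266263e+00] [-0.67132924  0.38706743  1.35195519  0.00249263  1.40446341 -0.96360919] 1.4
```

View pics/w1.png

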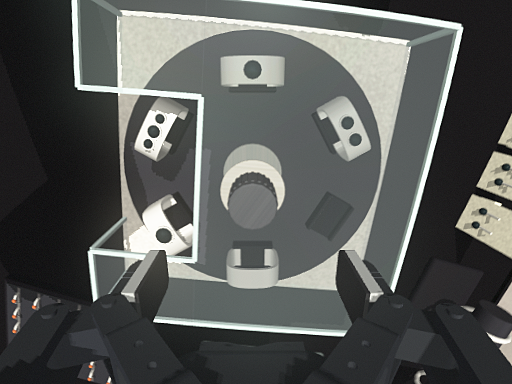

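Wrist view: the knob top is at (253,205), directly below the gripper. The plain cuff is at (252,267), and the notch corners are at (203,97) and (195,262). I'll go down onto the knob and grip it, and get the turn angle from this picture.

>>> {"fn": "step_arm", "kwargs": {
  "commands": "0.001 0 0.03 0 0 0 1; 0.001 0 0.07 0 0 0 1; 0.001 0 0.1 0 0 0 1; 0.001 0 0.112 0 0 0 1; 0.001 0 0.112 0 0 0 0.4; 0.001 0 0.112 0 0 0 -1; 0.001 0 0.112 0 0 0 -1; 0.001 0 0.112 0 0 0 -1; 0.001 0 0.112 0 0 0 -1"
}}

```text
clock: 2.52
ee_pos: [0.5877, -0.3163, 0.1204]
tool_rot: [-3.141, -0.001, 1.863]
force: [-6.9, -0.2, 8.2]
width: 0.0387
```

```bash
python3 - <<'E'
from h import *
c=dict(np.load('/tmp/wrist.npz'));f=lambda u,v,z:onz(c,u,v,z)[:2]
A=np.array([.5888,-.318])
a=lambda v:np.degrees(np.arctan2(v[1],v[0])).round(1)
n=[f(203,97,.107),f(195,262,.107)];m=(n[0]+n[1])/2
print('notch',n,'mid dir',a(m-A),'edge',a(n[0]-n[1])-90, a(f(78,88,.107)-n[0]),'roofback',a(f(461,27,.107)-f(78,-0,.107)))
for nm,u,v in [('plain',252,267),('one',252,70),('three',160,128),('big',166,222),('two',345,128)]: 
    p=f(u,v,.09);print(nm,p,a(p-A),np.hypot(*(p-A)).round(3))
print('plain-one',a(f(252,267,.09)-f(252,70,.09)))
print(arm.get_state())
E
```

```text
notch [array([ 0.52480127, -0.24991225]), array([ 0.55523824, -0.40922456])] mid dir -166.7 edge 10.799999999999997 -168.3 roofback 13.2
plain [ 0.6160993  -0.40798759] -73.1 0.094
one [ 0.55868288 -0.21542424] 106.4 0.107
three [ 0.48965445 -0.28922057] 163.8 0.103
big [ 0.51464761 -0.38239016] -139.0 0.098
two [ 0.65780177 -0.23912458] 48.8 0.105
plain-one -73.4
{'clock': 2.525, 'joints': array([-6.71040741e-01,  4.88872603e-01,  1.44134790e+00, -3.04009398e-04,
        1.21258926e+00, -9.62747266e-01]), 'qd': array([ 0.001407  , -0.00071823,  0.00059755, -0.00048637, -0.0027071 ,
        0.0012766 ]), 'joint_efforts': array([ 2.59517044e+00, -5.34756196e+01, -3.28356278e+01,  1.75931375e+00,
       -1.90607987e+00, -4.34436497e-04]), 'ee_pos': array([ 0.58770162, -0.31630798,  0.12036646]), 'tool_rot': array([-3.14066377e+00, -8.36401297e-04,  1.86260922e+00]), 'force': array([-6.85182431, -0.16294046,  8.17969963]), 'moment': array([-0.2360661 ,  1.59685011, -0.02301832]), 'width': 0.03866007727600617}
```

>>> {"fn": "step_arm", "kwargs": {
  "commands": "0 -0.002 0 0 0 1 -1; 0 -0.002 0 0 0 4 -1; 0 -0.002 0 0 0 9 -1; 0 -0.002 0 0 0 15 -1; 0 -0.002 0 0 0 21 -1; 0 -0.002 0 0 0 27 -1; 0 -0.002 0 0 0 33 -1; 0 -0.002 0 0 0 39 -1; 0 -0.002 0 0 0 44 -1; 0 -0.002 0 0 0 47 -1"
}}

```text
clock: 3.78
ee_pos: [0.5901, -0.3166, 0.1205]
tool_rot: [3.134, -0.003, 1.04]
force: [22.9, -3.5, -15.3]
width: 0.0388
```

>>> {"fn": "step_arm", "kwargs": {
  "commands": "0 0 0 0 0 1 -1; 0 0 0 0 0 4 -1; 0 0 0 0 0 9 -1; 0 0 0 0 0 15 -1; 0 0 0 0 0 21 -1; 0 0 0 0 0 27 -1; 0 0 0 0 0 33 -1; 0 0 0 0 0 39 -1; 0 0 0 0 0 45 -1; 0 0 0 0 0 48 -1"
}}

```text
clock: 5.03
ee_pos: [0.5918, -0.3186, 0.1205]
tool_rot: [3.135, -0.012, 0.199]
force: [11.3, -10.6, -11.9]
width: 0.0385
```

```bash
python3 - <<'E'
from h import *
c=cap('top');cv2.imwrite('pics/t2.png',cv2.resize(cv2.cvtColor(c['pixels'],cv2.COLOR_RGB2BGR)[80:300,270:470],(800,600)[:1]*1+(880,) if 0 else (545,600),interpolation=cv2.INTER_CUBIC))
s=arm.get_state();print(s['ee_pos'],s['tool_rot'],s['force'],s['joints'])
E
```

```text
[ 0.59175108 -0.31859789  0.12052291] [ 3.13523345 -0.01163932  0.19698322] [ 11.13685579 -10.70804218 -12.70395143] [-0.67239076  0.48892802  1.44098237  0.00513807  1.19931777  0.69962387]
```

View pics/t2.png

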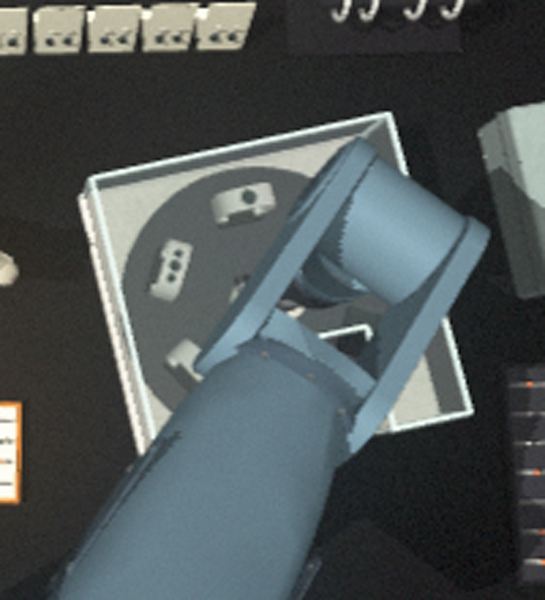

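The carousel has turned: the one-stone cuff is now at the back, and the three-stone cuff is on the left. The arm hides the front, so I'll release the knob, rise, and look with the wrist camera.

>>> {"fn": "step_arm", "kwargs": {
  "commands": "0 0 0 0 0 0 0; 0 0 0 0 0 0 1; 0 0 0 0 0 0 1; 0 0 0 0 0 0 1; -0.01 0 -0.04 0 0 0 1; -0.03 0 -0.09 0 0 0 1; -0.06 0 -0.13 0 0 0 1; -0.09 0 -0.15 0 0 0 1; -0.1 0 -0.15 0 0 0 1; -0.1 0 -0.15 0 0 0 1"
}}

```text
clock: 6.32
ee_pos: [0.4914, -0.3374, 0.2685]
tool_rot: [3.136, -0.011, 0.196]
force: [0.7, -0.1, -0.8]
width: 0.0852
```

```bash
python3 - <<'E'
from h import *
c=cap('wrist','w2.png');s=arm.get_state();print(s['ee_pos'],s['tool_rot'],s['force'],s['width'])
P=cloud(c)
k=(P[...,2]>.147)&(P[...,2]<.157)&(abs(P[...,0]-.585)<.05)&(abs(P[...,1]+.319)<.05);q=P[k]
if len(q):print('knob',len(q),q.min(0),q.max(0))
E
```

```text
[ 0.49174776 -0.33708366  0.2679717 ] [ 3.13695308 -0.01103413  0.19666856] [-0.67094647 -0.78464059  0.41740179] 0.08531090682361446
knob 1879 [ 0.56887935 -0.33925857  0.14701082] [ 0.60963942 -0.29876011  0.1555779 ]
```

View pics/w2.png

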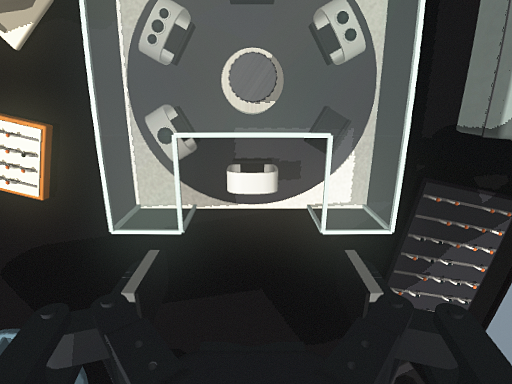

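The plain cuff stands upright in the open front at (252,178), centred between the notch edges at columns 175 and 328, with its face square to the notch.

```bash
python3 - <<'E'
from h import *
c=dict(np.load('/tmp/wrist.npz'));P=cloud(c)
A=np.array([.5893,-.319]);yaw=.197
ex=np.array([np.cos(yaw),np.sin(yaw)]);ey=np.array([-ex[1],ex[0]])
w=P[155:205,205:300].reshape(-1,3);q=w[(w[:,2]>.05)&(w[:,2]<.1)]
r=(q[:,:2]-A);a=r@ex;b=r@ey
for lo in np.arange(.05,.1,.01):
    i=(q[:,2]>=lo)&(q[:,2]<lo+.01);print(lo.round(2),i.sum(),a[i].min().round(4),a[i].max().round(4),b[i].min().round(4),b[i].max().round(4))
t=q[q[:,2]>.083];rc=cv2.minAreaRect(t[:,:2].astype(np.float32));print(rc)
print('box',cv2.boxPoints(rc))
m=q[q[:,2]>.083][:,:2].mean(0);print(m)
# pixel mask of the bright cuff
print('crown ctr px->',[onz(c,u,v,.089)[:2].round(4).tolist() for u,v in [(229,172),(277,172),(228,192),(276,192)]])
print('notch',[((onz(c,u,v,.107)[:2]-A)@ex,(onz(c,u,v,.107)[:2]-A)@ey) for u,v in [(176,136),(329,135),(183,232),(325,232)]])
E
```

```text
0.05 19 -0.1014 -0.0953 -0.0293 0.03
0.06 14 -0.0976 -0.0952 -0.0294 0.0303
0.07 39 -0.1197 -0.0953 -0.0295 0.0298
0.08 635 -0.1197 -0.0952 -0.0284 0.0295
0.09 404 -0.1198 -0.0951 -0.0178 0.0185
((0.4838298559188843, -0.33967089653015137), (0.0246694628149271, 0.05506274476647377), 11.623809814453125)
box [[ 0.46620092 -0.31518942]
 [ 0.47729525 -0.36912292]
 [ 0.50145876 -0.36415237]
 [ 0.49036446 -0.31021887]]
[ 0.48428547 -0.33949769]
crown ctr px-> [[0.4905, -0.3121], [0.5009, -0.3649], [0.4672, -0.315], [0.4778, -0.3689]]
notch [(np.float64(-0.05334585398122467), np.float64(0.07840382637974351)), (np.float64(-0.052563660569064696), np.float64(-0.07872207087676188)), (np.float64(-0.16068294980060763), np.float64(0.07864821179927359)), (np.float64(-0.1612626793551631), np.float64(-0.08242960936736073))]
```

>>> {"fn": "step_arm", "kwargs": {
  "commands": "-0.006 0.001 0.03 0 -0.63 0 0.75; -0.009 0.001 0.08 0 -0.63 0 0.75; -0.01 0.001 0.125 0 -0.63 0 0.75; -0.01 0.001 0.16 0 -0.63 0 0.75; -0.0105 0.001 0.185 0 -0.63 0 0.75; -0.0105 0.001 0.205 0 -0.63 0 0.75; -0.0105 0.001 0.218 0 -0.63 0 0.75; -0.0105 0.001 0.223 0 -0.63 0 0.75; -0.0105 0.001 0.223 0 -0.63 0 0.75"
}}

```text
clock: 7.5
ee_pos: [0.4845, -0.3408, 0.0451]
tool_rot: [3.137, -0.0, 0.197]
force: [-1.0, 0.1, 0.3]
width: 0.0746
```

```bash
python3 - <<'E'
from h import *
c=cap('wrist','w3.png');s=arm.get_state();print(s['ee_pos'],s['tool_rot'],s['force'],s['width'])
E
```

```text
[ 0.4847384  -0.34104222  0.04560625] [ 3.13591876e+00 -7.44428569e-04  1.96679137e-01] [-0.30687606 -0.8079905  -0.56748198] 0.0746252904116661
```

View pics/w3.png

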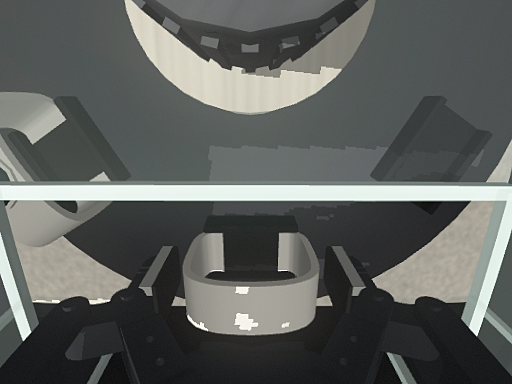

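The pads straddle the cuff evenly: pad faces at columns 180 and 325, cuff sides at 187 and 318. Now I'll close and lift.

>>> {"fn": "step_arm", "kwargs": {
  "commands": "0 -0.0007 0 0 0 0 0.5; 0 -0.0007 0 0 0 0 0.4; 0 -0.0007 0 0 0 0 -1; 0 -0.0007 0 0 0 0 -1; 0 -0.0007 0 0 0 0 -1"
}}

```text
clock: 8.18
ee_pos: [0.4852, -0.3411, 0.047]
tool_rot: [3.134, -0.002, 0.197]
force: [-2.0, 0.0, 6.0]
width: 0.0589
```

>>> {"fn": "step_arm", "kwargs": {
  "commands": "0 0 -0.004 0 0 0 -1; 0 0 -0.012 0 0 0 -1; 0 0 -0.025 0 0 0 -1; 0 0 -0.045 0 0 0 -1; 0 0 -0.075 0 0 0 -1; 0 0 -0.11 0 0 0 -1; 0 0 -0.15 0 0 0 -1; 0 0 -0.19 0 0 0 -1; 0 0 -0.225 0 0 0 -1; 0 0 -0.25 0 0 0 -1"
}}

```text
clock: 9.43
ee_pos: [0.4847, -0.3396, 0.3008]
tool_rot: [3.131, -0.004, 0.197]
force: [1.2, 0.0, -0.5]
width: 0.0588
```

```bash
python3 - <<'E'
from h import *
s=arm.get_state();print(s['ee_pos'],s['tool_rot'],s['force'],s['width'],s['joints'])
c=cap('wrist','w4.png')
E
```

```text
[ 0.48471258 -0.33957365  0.30075543] [ 3.13081601 -0.00383763  0.196839  ] [ 1.2388323   0.03068102 -0.50079138] 0.05884081771023886 [-0.81010693  0.16168348  1.48893032 -0.00252648  1.47981972  0.56408657]
```

View pics/w4.png

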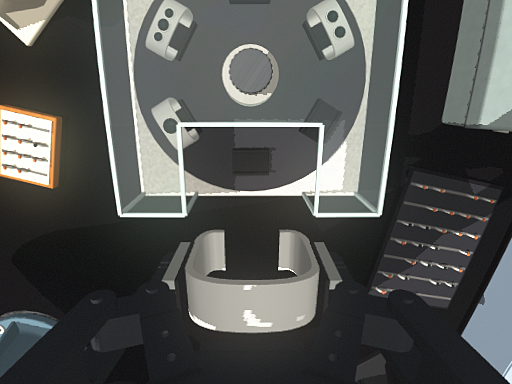

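The cuff is held squarely, its cradle (252,160) is empty, and the other cuffs still stand. I'll carry it high over to the bar.

>>> {"fn": "step_arm", "kwargs": {
  "commands": "0.005 -0.011 0 0 0 -1.5 -1; 0.017 -0.039 0 0 0 -5 -1; 0.034 -0.078 0 0 0 -10 -1; 0.053 -0.122 0 0 0 -16 -1; 0.072 -0.167 0 0 0 -22 -1; 0.091 -0.212 0 0 0 -27 -1; 0.111 -0.256 0 0 0 -33 -1; 0.13 -0.301 0 0 0 -39 -1; 0.144 -0.334 0 0 0 -43 -1; 0.152 -0.351 0 0 0 -46 -1"
}}

```text
clock: 10.72
ee_pos: [0.5653, 0.0359, 0.2989]
tool_rot: [3.128, 0.007, 1.005]
force: [-0.7, -0.3, -0.7]
width: 0.059
```

>>> {"fn": "step_arm", "kwargs": {
  "commands": "0.008 -0.003 0 0 0 -1 -1; 0.03 -0.011 0 0 0 -4 -1; 0.065 -0.024 0 0 0 -8 -1; 0.105 -0.039 0 0 0 -13 -1; 0.145 -0.054 0 0 0 -18 -1; 0.18 -0.067 0 0 0 -22 -1; 0.2 -0.074 0 0 0 -25 -1; 0.208 -0.077 0 0 0 -25.7 -1; 0.208 -0.077 0 0 0 -25.7 -1; 0.208 -0.077 0 0 0 -25.7 -1"
}}

```text
clock: 11.98
ee_pos: [0.612, 0.2515, 0.2966]
tool_rot: [3.133, 0.012, 1.452]
force: [-0.1, -0.1, -0.2]
width: 0.059
```

```bash
python3 - <<'E'
from h import *
s=arm.get_state();print(s['ee_pos'],s['tool_rot'],s['force'],s['width'])
c=cap('wrist','w5.png')
T=c['world_from_camera'];print(T.round(3).tolist())
P=cloud(c);m=(P[...,2]>.155)&(P[...,2]<.19)&(P[...,1]>.1)&(P[...,1]<.42)&(abs(P[...,0]-.61)<.05)
q=P[m];xy=q[q[:,2]<.174][:,:2].astype(np.float32)
d=np.array([.1169,.9931]);o=np.array([.612,.2532]);n=np.array([.9931,-.1169])
a=(q[:,:2]-o)@d;b=(q[:,:2]-o)@n
for lo in np.arange(-.15,.16,.01):
    i=(a>=lo)&(a<lo+.01)
    if i.sum()>3:print(round(lo,2),i.sum(),np.percentile(b[i],[1,50,99]).round(4),np.percentile(q[i,2],95).round(3))
g=cv2.cvtColor(c['pixels'],cv2.COLOR_RGB2BGR)
E
```

```text
[0.61197156 0.25147786 0.29659086] [3.13265803 0.01235515 1.45164281] [-0.12005001 -0.13062947 -0.20551474] 0.05898074552159649
[[0.993, -0.115, -0.03, 0.621], [-0.119, -0.94, -0.32, 0.333], [0.009, 0.321, -0.947, 0.439], [0.0, 0.0, 0.0, 1.0]]
-0.11 84 [-0.0045  0.004   0.0128] 0.173
-0.1 87 [-0.0012  0.004   0.0094] 0.172
-0.09 185 [-0.0254  0.002   0.0282] 0.176
-0.08 416 [-0.0252  0.0019  0.0289] 0.181
-0.07 523 [-0.0253  0.0019  0.0286] 0.18
-0.06 227 [-0.026   0.003   0.0283] 0.175
-0.05 108 [-0.002   0.0035  0.0091] 0.172
-0.04 112 [-0.0019  0.0035  0.0091] 0.172
-0.03 115 [-0.0019  0.004   0.009 ] 0.173
-0.02 126 [-0.0028  0.003   0.009 ] 0.172
-0.01 130 [-0.0027  0.003   0.0089] 0.172
0.0 135 [-0.0026  0.003   0.0089] 0.173
0.01 133 [-0.0026  0.003   0.0088] 0.173
0.02 132 [-0.0025  0.003   0.0088] 0.172
0.03 137 [-0.0033  0.0021  0.0077] 0.173
0.04 144 [-0.0033  0.0022  0.0076] 0.173
0.05 147 [-0.0032  0.0022  0.0076] 0.173
0.06 151 [-0.0031  0.0022  0.0076] 0.173
0.07 717 [-0.027   0.0013  0.0317] 0.177
0.08 797 [-0.0259  0.0021  0.0314] 0.181
0.09 529 [-0.0262  0.0022  0.0309] 0.176
0.1 174 [-0.0037  0.0018  0.0074] 0.173
0.11 181 [-0.0036  0.0015  0.0074] 0.173
0.12 186 [-0.0043  0.0015  0.0074] 0.173
0.13 203 [-0.0043  0.0015  0.0073] 0.173
0.14 283 [-0.0067  0.0015  0.0098] 0.176
0.15 66 [-0.0049  0.0015  0.0084] 0.174
```

View pics/w5.png

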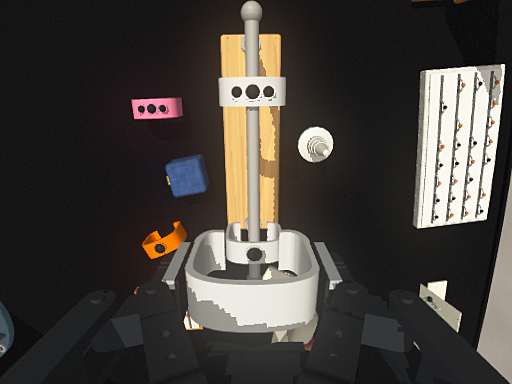

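The view shows the plain cuff in the gripper over the bar's free stretch. The one-stone cuff is at (255,250), the three-stone cuff at (252,92), and the bar at column 253. I'll correct position and tilt by a few mm and lower to just above the bar.

>>> {"fn": "step_arm", "kwargs": {
  "commands": "0.003 0.001 0.01 0.2 0.3 -0.3 -1; 0.006 0.002 0.03 0.5 0.7 -0.6 -1; 0.0065 0.002 0.055 0.5 0.7 -0.6 -1; 0.007 0.0016 0.08 0.5 0.7 -0.6 -1; 0.007 0.0016 0.092 0.5 0.7 -0.6 -1; 0.007 0.0016 0.0965 0.5 0.7 -0.6 -1; 0.007 0.0016 0.0965 0.5 0.7 -0.6 -1"
}}

```text
clock: 12.9
ee_pos: [0.6154, 0.257, 0.2004]
tool_rot: [3.141, -0.0, 1.462]
force: [0.0, 0.5, -0.3]
width: 0.0585
```

```bash
python3 - <<'E'
from h import *
s=arm.get_state();print(s['ee_pos'],s['tool_rot'],s['force'],s['width'])
c=cap('wrist');t=cap('scene')
a=cv2.cvtColor(c['pixels'],cv2.COLOR_RGB2BGR)[:330,120:400]
b=cv2.cvtColor(t['pixels'],cv2.COLOR_RGB2BGR)[80:245,240:400]
cv2.imwrite('pics/w6.png',np.hstack([cv2.resize(a,(400,480)),cv2.resize(b,(400,480))]))
E
```

```text
[0.61538264 0.25703833 0.20037227] [ 3.14091645e+00 -9.58364354e-05  1.46220931e+00] [ 0.03394326  0.50199617 -0.26830384] 0.05850444953668668
```

View pics/w6.png

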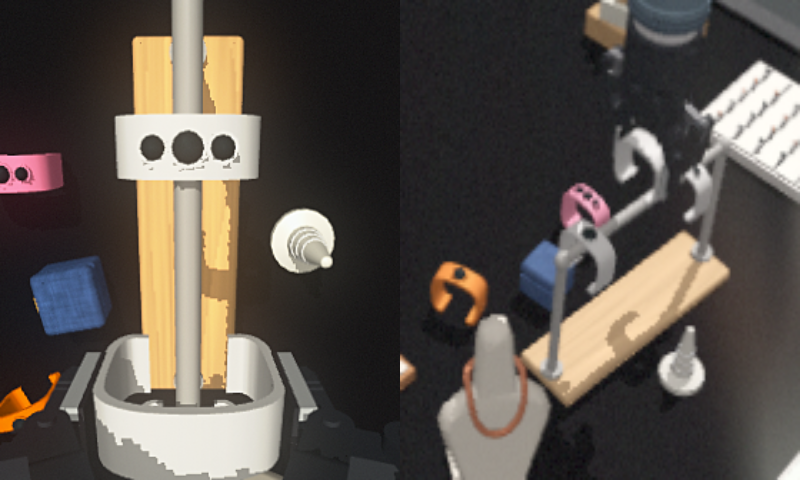

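The bar (column 188) is midway between the cuff's sides (93 and 283), with the gap just above it and clearance on both sides. I'll lower gently.

>>> {"fn": "step_arm", "kwargs": {
  "commands": "0 0 0.008 0 0 0 -1; 0 0 0.02 0 0 0 -1; 0 0 0.034 0 0 0 -1; 0 0 0.046 0 0 0 -1; 0 0 0.056 0 0 0 -1; 0 0 0.062 0 0 0 -1; 0 0 0.065 0 0 0 -1; 0 0 0.065 0 0 0 -1"
}}

```text
clock: 14.0
ee_pos: [0.616, 0.2572, 0.1363]
tool_rot: [3.139, -0.001, 1.462]
force: [-0.7, 1.5, -0.1]
width: 0.0589
```

>>> {"fn": "step_arm", "kwargs": {
  "commands": "0 0 0.001 0 0 0 -1; 0 0 0.002 0 0 0 -1; 0 0 0.003 0 0 0 -1; 0 0 0.003 0 0 0 -1"
}}

```text
clock: 14.5
ee_pos: [0.6159, 0.2572, 0.1332]
tool_rot: [3.14, -0.001, 1.462]
force: [0.4, 0.4, -0.5]
width: 0.059
```

>>> {"fn": "step_arm", "kwargs": {
  "commands": "0 0 0.001 0 0 0 -1; 0 0 0.0015 0 0 0 -1; 0 0 0.002 0 0 0 -1; 0 0 0.002 0 0 0 -1"
}}

```text
clock: 15.0
ee_pos: [0.6159, 0.2572, 0.1316]
tool_rot: [3.139, -0.001, 1.462]
force: [-1.7, -0.7, 2.8]
width: 0.0592
```

>>> {"fn": "step_arm", "kwargs": {
  "commands": "0 0 0.0005 0 0 0 -1; 0 0 0.001 0 0 0 -1; 0 0 0.001 0 0 0 -1"
}}

```text
clock: 15.38
ee_pos: [0.616, 0.2572, 0.1315]
tool_rot: [3.139, -0.001, 1.462]
force: [-4.4, -1.0, 6.8]
width: 0.0589
```

Contact is confirmed: the upward force rises to 7 N and the height stops changing. I'll open slowly in place.

>>> {"fn": "step_arm", "kwargs": {
  "commands": "0 0 0 0 0 0 0.42; 0 0 0 0 0 0 0.46; 0 0 0 0 0 0 0.52; 0 0 0 0 0 0 0.6; 0 0 0 0 0 0 0.75; 0 0 0 0 0 0 0.9; 0 0 0 0 0 0 0.9; 0 0 0 0 0 0 0.9"
}}

```text
clock: 16.38
ee_pos: [0.616, 0.2572, 0.1315]
tool_rot: [3.139, -0.001, 1.462]
force: [0.1, -0.1, 0.0]
width: 0.0816
```

```bash
python3 - <<'E'
from h import *
s=arm.get_state();print(s['ee_pos'],s['tool_rot'],s['force'],s['width'])
c=cap('wrist');t=cap('scene')
a=cv2.cvtColor(c['pixels'],cv2.COLOR_RGB2BGR)
b=cv2.cvtColor(t['pixels'],cv2.COLOR_RGB2BGR)[80:245,240:400]
cv2.imwrite('pics/w7.png',np.hstack([cv2.resize(a,(400,480)),cv2.resize(b,(400,480))]))
E
```

```text
[0.61600057 0.25718538 0.13150875] [ 3.13916049e+00 -5.20569474e-04  1.46233219e+00] [ 0.11961063 -0.09714749  0.02653715] 0.08162277426450854
```

View pics/w7.png

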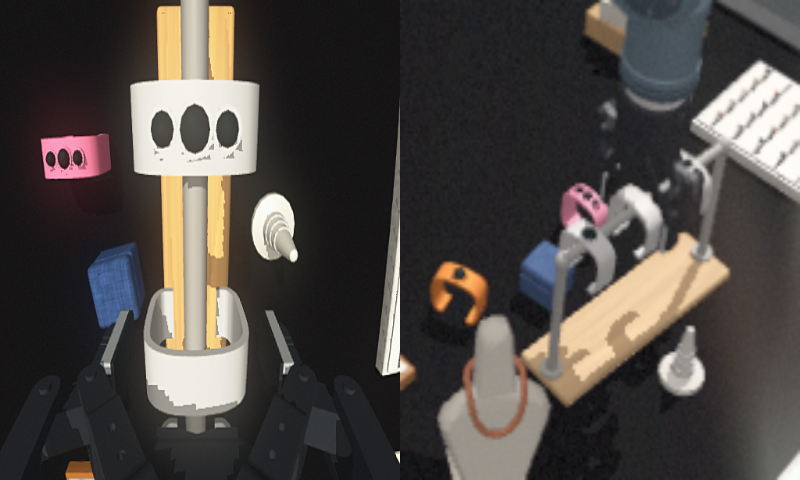

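The cuff hangs on the bar with the bar through its loop, and the pads are clear on both sides. I'll retreat straight up and then back.

>>> {"fn": "step_arm", "kwargs": {
  "commands": "0 0 -0.006 0 0 0 0.9; 0 0 -0.02 0 0 0 0.9; 0 0 -0.045 0 0 0 0.9; 0 0 -0.08 0 0 0 0.9; 0 0 -0.115 0 0 0 0.9; 0 0 -0.15 0 0 0 0.9; 0 -0.03 -0.17 0 0 0 0.9; 0 -0.08 -0.18 0 0 0 0.9; 0 -0.12 -0.18 0 0 0 0.9; 0 -0.13 -0.18 0 0 0 0.9"
}}

```text
clock: 17.73
ee_pos: [0.4847, 0.2718, 0.3131]
tool_rot: [3.137, -0.002, 1.464]
force: [-0.8, 0.9, 0.6]
width: 0.0813
```

```bash
python3 - <<'E'
from h import *
s=arm.get_state();print(s['ee_pos'],s['force'],s['clock'])
c=cap('top');t=cap('scene')
a=cv2.cvtColor(c['pixels'],cv2.COLOR_RGB2BGR)[100:280,90:450]
b=cv2.cvtColor(t['pixels'],cv2.COLOR_RGB2BGR)[90:384,60:400]
cv2.imwrite('pics/f8.png',np.hstack([cv2.resize(a,(400,200)),cv2.resize(b,(400,346))[73:273]])) if 0 else cv2.imwrite('pics/f8.png',np.vstack([cv2.resize(a,(480,240)),cv2.resize(b,(480,355))]))
P=cloud(c)
m=(P[...,2]>.155)&(P[...,2]<.19)&(P[...,1]>.1)&(P[...,1]<.6)&(P[...,0]>.5)&(P[...,0]<.7);q=P[m]
d=np.array([.1169,.9931]);n=np.array([.9931,-.1169]);o=np.array([.612,.2532]);A=(q[:,:2]-o)@d;B=(q[:,:2]-o)@n
for lo in np.arange(-.13,.13,.01):
    i=(A>=lo)&(A<lo+.01)
    if i.sum():print(round(lo,2),i.sum(),B[i].min().round(3),B[i].max().round(3),np.percentile(q[i,2],90).round(3))
E
```

```text
[0.48470175 0.27180416 0.3130956 ] [-0.75278555  0.87400316  0.6323995 ] 17.725
-0.13 2 0.002 0.004 0.17
-0.12 24 -0.006 0.009 0.174
-0.11 16 -0.004 0.009 0.173
-0.1 17 -0.003 0.008 0.171
-0.09 68 -0.028 0.029 0.178
-0.08 82 -0.028 0.031 0.18
-0.07 61 -0.028 0.031 0.178
-0.06 19 -0.005 0.007 0.173
-0.05 16 -0.003 0.006 0.173
-0.04 14 -0.004 0.008 0.173
-0.03 19 -0.004 0.007 0.173
-0.02 36 -0.028 0.031 0.176
-0.01 84 -0.029 0.031 0.176
-0.0 83 -0.029 0.029 0.177
0.01 29 -0.026 0.028 0.175
0.02 16 -0.004 0.005 0.173
0.03 18 -0.004 0.007 0.174
0.04 15 -0.005 0.006 0.172
0.05 16 -0.004 0.004 0.174
0.06 33 -0.028 0.029 0.175
0.07 88 -0.03 0.028 0.18
0.08 75 -0.03 0.027 0.179
0.09 33 -0.03 0.029 0.176
0.1 16 -0.005 0.006 0.173
0.11 10 -0.003 0.005 0.172
0.12 3 0.003 0.004 0.172
```

View pics/f8.png

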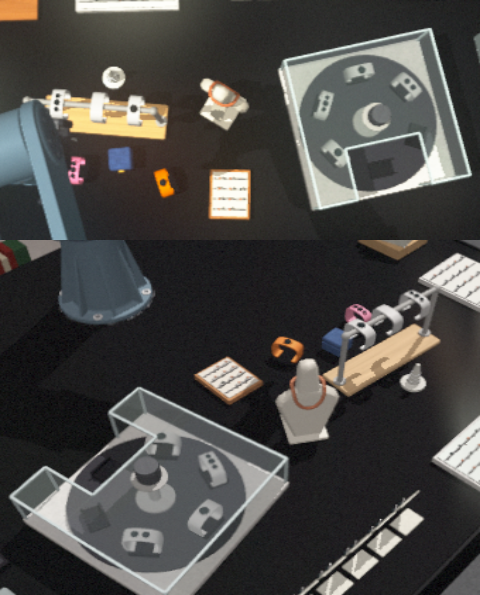

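The plain cuff hangs midway between the two stone cuffs. The four other cuffs still stand in the case, and the displays on the table haven't moved. Handing in now.

```bash
python3 -c "
from cell import arm; print(arm.sign_off())"
```

```text
the job is handed in; nothing more can be done
None
```

The plain silver cuff now hangs on the bracelet bar, gap down, midway between the two cuffs already there. I handed the job in at about 18 s of the 72 s allowed.

- **Turning:** I gripped the knob and turned the carousel about 95° clockwise, ramping the speed up and down. No cuff toppled.
- **Lifting:** The plain cuff stood centred in the open front, and I lifted it straight out.
- **Hanging:** I lowered it over the bar until it touched, at about 7 N upward force with no further drop. Then I opened the fingers slowly and withdrew upwards.

**Last checks:** The final top and scene pictures show:
- the plain cuff level on the bar, with about 50 mm or more clear to each neighbour;
- the four other cuffs upright in their cradles;
- the bust, ring box, cone, tray and orange and pink look-alikes where they were.

**What disagreed:** The top and wrist cameras differed by about 3 mm on the bar and knob positions, and I used the wrist camera. While turning the knob, a small centring offset put up to about 23 N sideways on the gripper at the readings taken. I corrected part of it halfway through the turn. The state gave no separate reading of how far the carousel turned, so the angle rests on the pictures.

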